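Pack a serviced lens's kit into the return caddy

ROBOT

A 6-joint arm with a two-finger parallel gripper is mounted at the origin on the work surface. World frame = base frame: x ahead of the robot, y to its left, z up, the work surface at z = 0. Lengths are in mm, angles in degrees, forces in N, time in s.
With the tool pointing down it reaches from about 300 to 850 mm from the base axis. Payload 4.2 kg.
Tool frame: the origin (TCP) lies midway between the tips of the shut fingers; the grasp point (between the pads) lies pinch_z behind it (pinch_z is the distance from the TCP to the grasp point, in mm); z points along the fingers, y is the line along which they close (so a half turn about z gives the same grasp; the last joint's range is limited). The gripper opens to 91 mm and grips with 3 to 60 N. Pads are 32 mm wide; open, the fingers measure 118 mm over their backs; the gripper's body (76 mm by 178 mm) begins 60 mm behind the grasp point.
Start: joints at [-70.989, 18.312, 89.639, -0, 72.044, -1.146], TCP at [198.142, -539.799, 213.976] pointing down, gripper open.
Joint ranges: [-177.97, 177.97], [-48.28, 115.42], [12.27, 149.76], [-77.06, 257.06], [2.81, 150.46], [-146.56, 146.56]. Speed limits (degrees/s): [147.25, 147.25, 180, 180, 180, 180].

INTERFACE

Orientations are given as [roll, pitch, yaw] about the fixed x, y, z axes, in that order (R = Rz(yaw) Ry(pitch) Rx(roll)).
In Python, from workcell import state, grab_frame, job_done, masks_of, landmark_of, pinch_z gives the robot as it stands. The module is installed in compiled form; this text tells all that it offers.
- The arm moves only by the tool move_arm, never from a script. Its argument "plan" is a list of rows, each an object of numbers: "x", "y", "z": the shift along the tool's x, y, z in mm; "rx", "ry", "rz": the turn, a rotation vector about the tool's x, y, z in rad. A call has 1 to 10 rows; each row shifts and turns the commanded pose from where the row before left it, along the tool's axes as they then stand; what a row does not reach is not made up. A row lasts 1/10 s, in which the tool goes at most 50 mm and 8.59 degrees, less where a joint would pass 70% of its speed; a pose out of reach is approached as far as the arm can. A call is refused whole if a number of a shift passes 50 or a number of a turn 0.15, either way. A call with a gripper value outside its range is refused whole. "grip" is the opening, from 0 (shut) to 1 (fully open), set as the call begins (left out, the last holds). The fingers move at their own pace and stop on an object; "squeeze" is the grip in N (left out, the last holds). Time passes only in rows, so rows that do not move let the fingers close. It gives the time, the measured TCP pose, the force, the opening and the grip force at its end, in the units of the state.
- state(): the state, without advancing time (a new reading comes with each control period).
- grab_frame(name): name is "scene" or "top" or "wrist"; returns a dict with "img" (480x640x3 uint8, red, green, blue), "z_map" (480x640 float32, mm along the optical axis (not along the pixel's ray), 0 where there is no reading), "fx", "fy", "cx", "cy" (pixels), "rvec" (rotation vector, rad) and "tvec" (3), from world to camera coordinates, as OpenCV has them. Camera axes: x right, y down, z forward; pixel columns grow to the right and rows downward; lengths in mm; the calibration is good to about 2 mm. A picture is of the moment at which its call begins.
- job_done(): hands the job in; it is judged then, once.
Trained networks look in the newest picture that a camera, given by its name, has taken for a name from the list of things; names that differ only in an ending like _2 or _b are one class to them, and where a whole thing is asked for, a point or a joint stands for the part that bears it (a point fixed in the world has none). Each returns a list of dicts, best first, with "p" (0 to 1); they miss things now and then, are a little off and sometimes report something else, mostly with a low value. They report only what shows in the picture. A call takes as long as a camera call. They do not tell look-alikes from the thing itself.
- masks_of(camera, label): "pixels" (480x640 bool, what is visible of it) and "box" ([centre column, centre row, width, height] in pixels, round what is visible of it).
- landmark_of(camera, label): "point" ([column, row] in pixels: a listed point, or the origin of a listed thing).
The state is a dict: "time_s": time; "qpos": joint angles; "qvel": joint speeds; "effort": joint torques, N m; "ee_pos": TCP position; "ee_rot": TCP orientation; "force": force on the tool from outside, world axes, zero at the start; "torque": the same for the moment, N m; "gripper_width": finger opening in mm; "gripper_force": force on a finger pad.
Only numpy, scipy, OpenCV 4.12 (cv2) and the standard library are available. Lean on these libraries where they do the work, as an engineer would, in place of code of your own. Each camera call takes 0.05 s, during which the arm holds its last target. There are 200 camera calls.

TASK

Pack this lens's kit into the return caddy: the hollow grey rear cap, open side up, in the round cup, the larger steel step-down ring down over the post, the glass UV filter flat between the four corner stubs, and the brass spanner lying in the two forked supports. Leave the closed grey body cap and the smaller steel ring where they lie.

Things in the scene. Friction and masses are not known exactly. Their poses are not given: they have to be found in the camera images.
- rear_cap: Kit. Grey plastic lens rear cap, a round cup lying open side up: 58 mm diameter, 28 mm high, wall 5 mm, floor 6 mm; empty inside. 30 g. Origin: centre of its underside; z up.
- step_ring: Kit. The larger of two plain steel rings, lying flat: 52 mm outside, 40 mm inside diameter, 10 mm high, open in the middle. 40 g. Origin: on its axis at its underside; z up.
- uv_filter: Kit. Clear glass disc in a black metal rim, lying flat: 48 mm outside diameter, 10 mm high (the rim is 3.5 mm wide). 30 g. Origin: on its axis at its underside; z up.
- spanner: Kit. Brass lens spanner lying flat: a bar 100 mm long (x), 14 mm wide (y), 10 mm thick; on its upper face, 40 mm either side of the middle, a round nut (13 mm diameter, 6 mm high) with a thin steel pin, 23 mm high in all; the middle is free to grip. About 90 g. Origin: centre of the bar's underside; z up.
- body_cap: Not of the kit, stays where it lies. Grey plastic cap of the same 58 mm diameter but closed: a solid flat top 22 mm high with a raised bar across it (27 mm high in all). Origin: centre of its underside.
- small_ring: Not of the kit, stays where it lies. The smaller plain steel ring: 39 mm outside, 28 mm inside diameter, 10 mm high. Origin: on its axis at its underside.
- cup: Target, fixed, for the rear cap: round black cup on a plywood plate, inside diameter 78 mm, outside 84 mm, inner floor 4 mm, rim 12 mm above the origin. Origin: plate centre, underside (5 mm above the bench). All four targets are 108 mm square plates, 115 mm apart, two by two in any order, in the grey caddy (tray 250 mm square, rim 14 mm high), square to its sides.
- post: Target, fixed, for the step-down ring, which lies flat on the plate around it: upright aluminium post amid a plywood plate, 22 mm diameter, top 30 mm above the origin (tapered over the last 4 mm); the plate's face is 4 mm above the origin. Origin: on the post's axis at the plate's underside; z up.
- cell: Target, fixed, for the UV filter: plywood plate with four black corner stubs and a grey pad amid them. Stubs 12 mm square, centred 31 mm out along both x and y, tops 18 mm above the origin; 50 mm gaps between them let fingers that close along x or y through. The face is 4 mm above the origin. Origin: plate centre, underside; x and y along the plate's sides.
- rest: Target, fixed, for the spanner, which lies along the rest's x (either way round): plywood plate with two black forked supports, 10 mm thick, 33 mm either side of the origin along x (56 mm free between them for fingers). Fork bottoms 16 mm above the origin, prong tops 32 mm; prongs 32 mm apart along y, supports 52 mm wide in all. Origin: plate centre, underside; z up.
Mind the look-alikes: they are no part of the job. Several things have the shape of the spanner; the one meant has the colours described above. Leave any blue look-alike of the cup alone.

How it is judged:
By the outcome, as a careful person would: the job done as asked, in the order asked, and still so for the second after the job is handed in, with the robot touching nothing.
It also fails if it takes over 123 s, if anything falls off the work surface, if the arm or the gripper's body presses on something with over 40 N, if the wrist force passes 120 N, or if a joint passes its speed limit or range.

## Working session

There is one attempt and no reset: what is moved stays moved. The work goes in short steps, Python scripts to look and compute and a tool call to move; the robot and the scene stay as the last step left them, time stands still between calls to the robot, and variables do not carry over. Pictures are saved under pics/ and viewed, at most 14 in all, crops included, and the job is handed in when it is done.

Besides the shell and the picture viewer there is one more tool, called in YAML: its name, and indented under it one key for each argument. move_arm: Moves the arm, as the interface text tells. Its arguments: {"type":"object","properties":{"plan":{"type":"array","items":{"type":"object","properties":{"x":{"type":"number"},"y":{"type":"number"},"z":{"type":"number"},"rx":{"type":"number"},"ry":{"type":"number"},"rz":{"type":"number"}}}},"grip":{"type":"number"},"squeeze":{"type":"number"}},"required":["plan"]}

```bash
mkdir -p pics; cat > h.py <<'E'
import numpy as np, cv2
from workcell import *
def cam(n):
    f=grab_frame(n); R,_=cv2.Rodrigues(np.array(f['rvec'],float)); f['R']=R; f['t']=np.array(f['tvec'],float).ravel(); return f
def ray(f,u,v):
    d=f['R'].T@np.array([(u-f['cx'])/f['fx'],(v-f['cy'])/f['fy'],1]); return -f['R'].T@f['t'],d
def at_z(f,u,v,z):
    o,d=ray(f,u,v); return o+d*(z-o[2])/d[2]
def at_depth(f,u,v):
    o,d=ray(f,u,v); return o+d*f['z_map'][int(v),int(u)]
def cloud(f):
    v,u=np.mgrid[:480,:640]; z=f['z_map']; c=np.stack([(u-f['cx'])/f['fx']*z,(v-f['cy'])/f['fy']*z,z],-1)
    return (c-f['t'])@f['R']
def save(f,n,box=None,s=1):
    im=f['img'][...,::-1]
    if box: im=im[box[1]:box[3],box[0]:box[2]]
    cv2.imwrite('pics/'+n,cv2.resize(im,None,fx=s,fy=s,interpolation=cv2.INTER_CUBIC))
E
cat > a.py <<'E'
from h import *
s=state(); print(s, pinch_z() if callable(pinch_z) else pinch_z)
for n in ['top','scene']:
    f=cam(n); save(f,n+'1.png'); P=cloud(f)
    print(n,'cam at',ray(f,0,0)[0].round(),f['fx'])
    for l in ['rear_cap','step_ring','uv_filter','spanner','body_cap','small_ring','cup','post','cell','rest']:
        for m in landmark_of(n,l):
            if m['p']>.2: print(l,'LM',round(m['p'],2),np.round(m['point']),at_depth(f,*m['point']).round())
        for m in masks_of(n,l):
            if m['p']>.2: k=m['pixels']&(f['z_map']>0); print(l,'MK',round(m['p'],2),np.round(m['box']),np.median(P[k],0).round(), np.percentile(P[k][:,2],95).round(1) if k.any() else '')
E
python3 a.py
```

```text
{'time_s': 0.0, 'qpos': array([-7.09896487e+01,  1.83505804e+01,  8.97062861e+01, -1.04243226e-03,
        7.20433412e+01, -1.14694062e+00]), 'qvel': array([-0.10734971,  0.06039004, -0.00278732,  0.08784846, -0.04236673,
       -0.02335677]), 'effort': array([ 3.62387895e-03, -4.12453830e+01, -2.31973958e+01,  7.27937277e-02,
        4.54470597e-02, -1.46003422e-04]), 'ee_pos': array([ 197.96559827, -539.31008811,  213.13172489]), 'ee_rot': array([-1.79899792e+02, -1.01491955e-03,  2.01576133e+01]), 'force': array([ 0.11783459, -0.33462375, -0.06834516]), 'torque': array([ 0.02495786,  0.02277468, -0.07331091]), 'gripper_force': 0.0, 'gripper_width': 91.0063866787052} 18.8
top cam at [368. -33. 941.] 454.30537174947176
rear_cap LM 0.9 [475. 181.] [ 599. -356.    6.]
rear_cap MK 0.74 [406. 173.  27.  24.] [ 610. -215.   22.] 27.2
rear_cap MK 0.63 [478. 175.  28.  28.] [ 610. -356.   11.] 29.1
step_ring LM 0.73 [329. 179.] [603. -52.  -3.]
step_ring MK 0.77 [330. 179.  28.  31.] [596. -53.   8.] 12.6
uv_filter LM 0.62 [473. 244.] [ 467. -348.    8.]
uv_filter MK 0.73 [474. 244.  22.  
[... 1962 characters left out ...]
] 16.4
body_cap LM 0.83 [203. 321.] [ 634. -207.   19.]
body_cap MK 0.84 [202. 315.  35.  30.] [ 622. -213.   21.] 26.1
small_ring LM 0.6 [240. 265.] [ 469. -195.   -0.]
small_ring MK 0.48 [241. 262.  20.  16.] [ 464. -193.    8.] 11.1
cup LM 0.73 [444. 233.] [303. 191.   1.]
cup MK 0.73 [443. 233.  54.  38.] [310. 185.   4.] 11.2
cup MK 0.66 [447. 301.  66.  55.] [500. 211.   9.] 16.3
post LM 0.88 [515. 316.] [518. 321.  11.]
post MK 0.57 [515. 315.  71.  55.] [516. 323.   9.] 20.4
cell LM 0.83 [439. 348.] [610. 197.   9.]
cell MK 0.55 [438. 352.  78.  65.] [614. 196.   9.] 19.8
cell MK 0.34 [307. 264.  48.  28.] [455. -65.   9.] 16.6
rest MK 0.95 [510. 367.  77.  69.] [627. 310.  10.] 31.4
```

View pics/top1.png

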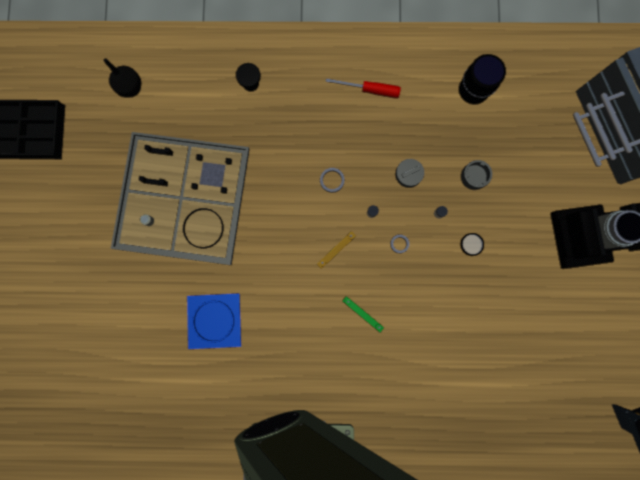

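View pics/scene1.png

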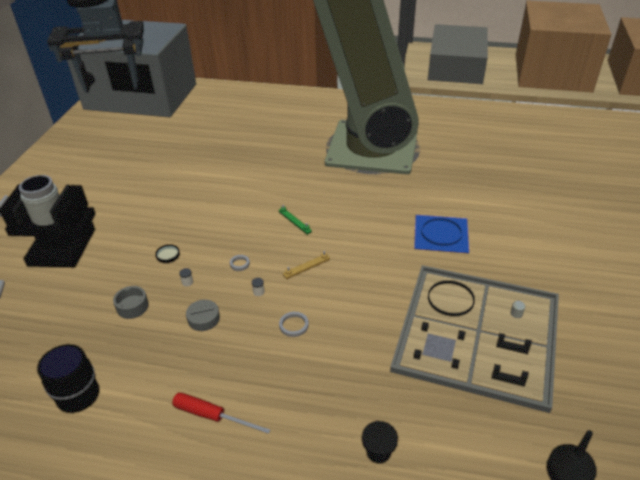

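```bash
cat > b.py <<'E'
from h import *
f=cam('top'); save(f,'spcrop.png',(305,225,405,345),5)
g=cam('scene')
for n,F in (('top',f),('scene',g)):
  P=cloud(F)
  # fine fit per object : points within 45mm, above bench
  for nm,(x,y),zr in [('rear',(606,-355),(20,33)),('ring',(603,-55),(5,14)),('uv',(468,-346),(5,14)),('span',(452,-66),(5,40)),('span2',(326,-118),(5,40)),('cup',(495,209),(13,22)),('post',(508,318),(25,42)),('cell',(608,196),(18,28)),('rest',(622,309),(22,42))]:
    d=np.hypot(P[...,0]-x,P[...,1]-y); k=(d<60)&(P[...,2]>zr[0])&(P[...,2]<zr[1])&(F['z_map']>0)
    q=P[k]
    if len(q)<5: print(n,nm,len(q)); continue
    (c,wh,a)=cv2.minAreaRect(q[:,:2].astype(np.float32)); e=cv2.minEnclosingCircle(q[:,:2].astype(np.float32))
    print(n,nm,len(q),'mean',q.mean(0).round(1),'rect',np.round(c,1),np.round(wh,1),round(a,1),'circ',np.round(e[0],1),round(e[1],1),'z95',np.percentile(q[:,2],90).round(1))
E
python3 b.py
```

```text
top rear 284 mean [ 608.6 -353.6   26.6] rect [ 608.9 -353.7] [56.2 56.7] 46.8 circ [ 608.7 -354.2] 29.0 z95 29.7
top ring 199 mean [597.5 -56.4   9.5] rect [589.3 -57.7] [69.2 56.8] 31.5 circ [584.  -55.3] 39.2 z95 11.9
top uv 384 mean [ 465.4 -345.4    8. ] rect [ 452.2 -345.7] [72.5 47. ] 1.6 circ [ 451.2 -351.9] 39.2 z95 10.5
top span 331 mean [450.7 -65.3  10.8] rect [450.1 -66.8] [19.8 99.5] 41.5 circ [452.2 -65.2] 50.0 z95 15.4
top span2 344 mean [ 320.7 -120.5   10.8] rect [ 320.6 -120.8] [99.5 14.1] 51.0 circ [ 320.8 -120.9] 50.0 z95 15.5
top cup 221 mean [495.1 209.5  16.5] rect [497.9 209.7] [90.3 83.1] 2.7 circ [499.2 204. ] 49.5 z95 19.1
top post 96 mean [507.2 321.6  33. ] rect [507.7 323. ] [21.7 20.7] 18.7 circ [507.8 322.6] 11.4 z95 36.1
top cell 140 mean [606.9 194.3  22.7] rect [607.2 195. ] [74.4 74.1] 82.7 circ [607.4 194.8] 50.9 z95 25.1
top rest 199 mean [622.7 308.   31.6] rect [621.6 308.7] [53.  76.6] 82.9 circ [621.7 309. ] 45.4 z95 38.5
scene rear 362 mean [ 612.1 -352.5   25.2] rect [ 611.3 -352.3] [58.1 56.6] 78.1 circ [ 610.4 -354.5] 31.5 z95 28.2
scene
[... 180 characters left out ...]
.4 circ [ 466.6 -345.5] 26.2 z95 9.7
scene span 338 mean [455.3 -64.9  10.3] rect [453.8 -65.2] [ 18.2 100.5] 44.1 circ [455.6 -63.4] 50.2 z95 15.8
scene span2 256 mean [ 325.8 -118.    10.7] rect [ 318.5 -114.8] [100.7  29. ] 50.5 circ [ 326.5 -121.4] 50.4 z95 15.8
scene cup 310 mean [495.9 210.4  16.2] rect [495.4 210. ] [84.8 83.3] 11.5 circ [491.2 203.8] 49.8 z95 18.5
scene post 121 mean [512.9 323.3  32.5] rect [511.5 323.8] [18.2 21.9] 9.2 circ [510.  323.7] 11.5 z95 36.6
scene cell 211 mean [611.7 196.2  22.1] rect [609.2 195.8] [73.7 76.4] 82.4 circ [608.6 195.6] 51.6 z95 24.3
scene rest 355 mean [627.2 309.5  31.1] rect [623.9 309.6] [52.1 78.7] 83.0 circ [624.1 308.6] 45.9 z95 37.9
```

The scene is clear in the overhead view (top pixels):
- **Rear cap:** the open cap is at (477,174). The closed body cap at (409,172) could be taken for it.
- **Step ring:** the large ring is at (332,180). The small ring is at (400,243).
- **UV filter:** at (472,244).
- **Spanner:** the brass one is at (337,250). The green look-alike is at (363,313).
- **Caddy:** rest at (156,167), cell at (213,175), post at (147,220), cup at (204,228). The blue look-alike cup is at (214,321).
- **To avoid:** two small dark weights at (373,211) and (441,211).

Next is the close crop to check the choice of spanner, plus the wrist camera pose.

View pics/spcrop.png

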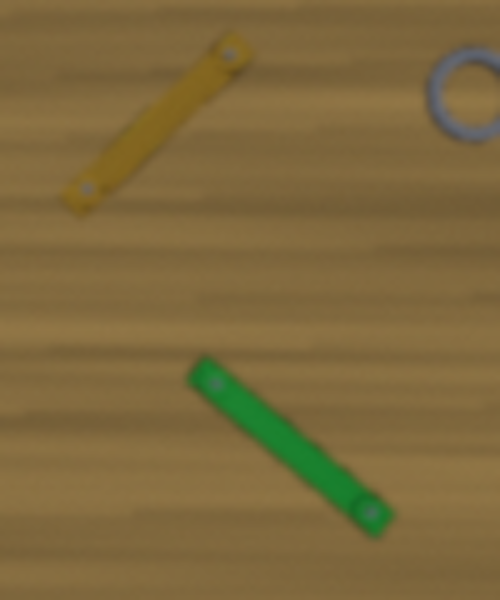

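```bash
cat >> h.py <<'E'
from scipy.spatial.transform import Rotation as Rn
def go(*T):
    "T: x,y,z,yaw (tool down): turn first, then shift"
    s=state(); p=np.array(s['ee_pos']); r=s['ee_rot']
    print('t',round(s['time_s'],1),'pos',p.round(1),'rot',np.round(r,2),'F',np.round(s['force'],1),'w',round(s['gripper_width'],1))
    x,y,z,yaw=T; dy=(yaw-r[2]+180)%360-180
    R=Rn.from_euler('xyz',[180,0,yaw],degrees=True)
    print('turn rz %.3f rad; then shift'%(-np.radians(dy)),(R.inv().apply(np.array([x,y,z])-p)).round(1))
E
python3 - <<'E'
from h import *
f=cam('wrist'); o,_=ray(f,0,0); s=state()
R=Rn.from_euler('xyz',s['ee_rot'],degrees=True)
print('cam in tool',R.inv().apply(o-s['ee_pos']).round(1),f['fx'],'axis in tool',R.inv().apply(f['R'].T@[0,0,1]).round(3),'right',R.inv().apply(f['R'].T@[1,0,0]).round(3))
go(608.7,-354,200,60)
E
```

```text
cam in tool [  75.7   -0.2 -170.3] 357.1606752279468 axis in tool [-0.268  0.001  0.963] right [ 0.     1.    -0.001]
t 2.2 pos [ 198.2 -539.8  214. ] rot [179.99  -0.    20.16] F [ 0.2 -0.2  0.3] w 91.0
turn rz -0.695 rad; then shift [366.2 262.6  14. ]
```

The crop shows the brass spanner at top pixel about (337,250), with its steel pins up. The green bar at (363,313) is the look-alike, so the brass one is the right choice. Next I move above the rear cap.

move_arm:
  plan:
    - {"rz":-0.139}
    - {"rz":-0.139}
    - {"rz":-0.139}
    - {"rz":-0.139}
    - {"rz":-0.139}

```text
schema error: expected keys x, y, z, rx, ry, rz
```

move_arm:
  plan:
    - {"x":36.6,"y":26.3,"z":0}
    - {"x":36.6,"y":26.3,"z":0}
    - {"x":36.6,"y":26.3,"z":0}
    - {"x":36.6,"y":26.3,"z":0}
    - {"x":36.6,"y":26.3,"z":0}
    - {"x":36.6,"y":26.3,"z":0}
    - {"x":36.6,"y":26.3,"z":0}
    - {"x":36.6,"y":26.3,"z":4}
    - {"x":36.6,"y":26.3,"z":5}
    - {"x":36.6,"y":26.3,"z":5}

```text
schema error: expected keys x, y, z, rx, ry, rz
```

```bash
cat > c.py <<'E'
from h import *
import sys
# usage: name label x y zlo zhi [radius]
n,l,x,y,lo,hi=sys.argv[1],sys.argv[2],*map(float,sys.argv[3:7]); r=float(sys.argv[7]) if len(sys.argv)>7 else 60
f=cam('wrist'); P=cloud(f); save(f,n)
for m in masks_of('wrist',l):
    if m['p']>.2:
        k=m['pixels']&(f['z_map']>0); q=P[k]; print('MK',round(m['p'],2),np.round(m['box']),np.median(q,0).round(1),'z pct',np.percentile(q[:,2],[5,50,95]).round(1))
k=(np.hypot(P[...,0]-x,P[...,1]-y)<r)&(P[...,2]>lo)&(P[...,2]<hi)&(f['z_map']>0); q=P[k]
if len(q)>5:
    c,wh,a=cv2.minAreaRect(q[:,:2].astype(np.float32)); e=cv2.minEnclosingCircle(q[:,:2].astype(np.float32))
    print(len(q),'mean',q.mean(0).round(1),'rect',np.round(c,1),np.round(wh,1),round(a,1),'circ',np.round(e[0],1),round(e[1],1),'z',np.percentile(q[:,2],[10,90]).round(1))
b=(np.hypot(P[...,0]-x,P[...,1]-y)<120)&(f['z_map']>0)&(P[...,2]<5); print('bench z',np.median(P[b][:,2]).round(1) if b.any() else None)
E
python3 c.py w_cap.png rear_cap 609 -354 20 35; python3 -c "
from h import *
go(609,-354,12,60)"
```

```text
bench z None
t 2.4 pos [ 198.1 -539.8  214. ] rot [180.     0.    20.16] F [-0.5  0.1  1.1] w 91.4
turn rz -0.695 rad; then shift [366.3 262.9 202. ]
```

move_arm:
  plan:
    - {"x":0,"y":0,"z":0,"rx":0,"ry":0,"rz":-0.139}
    - {"x":0,"y":0,"z":0,"rx":0,"ry":0,"rz":-0.139}
    - {"x":0,"y":0,"z":0,"rx":0,"ry":0,"rz":-0.139}
    - {"x":0,"y":0,"z":0,"rx":0,"ry":0,"rz":-0.139}
    - {"x":0,"y":0,"z":0,"rx":0,"ry":0,"rz":-0.139}

```text
time_s: 2.85
ee_pos: [198.2, -539.8, 214.0]
ee_rot: [180.0, 0.0, 60.3]
force: [0.3, -0.1, 0.4]
gripper_width: 91.2
gripper_force: 0.0
```

move_arm:
  plan:
    - {"x":36.6,"y":26.3,"z":0,"rx":0,"ry":0,"rz":0}
    - {"x":36.6,"y":26.3,"z":0,"rx":0,"ry":0,"rz":0}
    - {"x":36.6,"y":26.3,"z":0,"rx":0,"ry":0,"rz":0}
    - {"x":36.6,"y":26.3,"z":0,"rx":0,"ry":0,"rz":0}
    - {"x":36.6,"y":26.3,"z":0,"rx":0,"ry":0,"rz":0}
    - {"x":36.6,"y":26.3,"z":0,"rx":0,"ry":0,"rz":0}
    - {"x":36.6,"y":26.3,"z":0,"rx":0,"ry":0,"rz":0}
    - {"x":36.6,"y":26.3,"z":4,"rx":0,"ry":0,"rz":0}
    - {"x":36.6,"y":26.3,"z":5,"rx":0,"ry":0,"rz":0}
    - {"x":36.6,"y":26.3,"z":5,"rx":0,"ry":0,"rz":0}

```text
time_s: 3.85
ee_pos: [610.6, -353.5, 199.9]
ee_rot: [180.0, 0.0, 60.0]
force: [0.0, -0.9, -0.1]
gripper_width: 91.3
gripper_force: 0.0
```

```bash
python3 c.py w_cap.png rear_cap 609 -354 20 35; python3 -c "
from h import *
go(609,-354,12,60)"
```

```text
MK 0.83 [321. 222.  60.  59.] [ 608.9 -356.6    6.6] z pct [ 4.2  6.6 28.1]
1042 mean [ 609.3 -354.8   26.7] rect [ 608.9 -355.3] [57.5 56.2] 59.7 circ [ 608.8 -355.3] 28.9 z [24.7 28.2]
bench z -0.4
t 4.0 pos [ 613.4 -351.   197.9] rot [-1.7997e+02 -1.3000e-01  6.0280e+01] F [-0.5 -0.1 -0.4] w 91.2
turn rz 0.005 rad; then shift [ -4.8  -2.3 185.9]
```

The wrist depth gives the cap rim at z=28 and its inner floor at 6.6, so it is open and centred at (609,-355), which agrees with the other two cameras. I descend and grip.

move_arm:
  plan:
    - {"x":-5.7,"y":-1.8,"z":20,"rx":0,"ry":0,"rz":0}
    - {"x":0,"y":0,"z":35,"rx":0,"ry":0,"rz":0}
    - {"x":0,"y":0,"z":40,"rx":0,"ry":0,"rz":0}
    - {"x":0,"y":0,"z":40,"rx":0,"ry":0,"rz":0}
    - {"x":0,"y":0,"z":30,"rx":0,"ry":0,"rz":0}
    - {"x":0,"y":0,"z":15,"rx":0,"ry":0,"rz":0}
    - {"x":0,"y":0,"z":6,"rx":0,"ry":0,"rz":0}
    - {"x":0,"y":0,"z":0,"rx":0,"ry":0,"rz":0}
    - {"x":0,"y":0,"z":0,"rx":0,"ry":0,"rz":0}

```text
time_s: 4.85
ee_pos: [605.6, -359.4, 15.9]
ee_rot: [179.8, 0.0, 60.0]
force: [0.3, 0.5, 0.4]
gripper_width: 91.0
gripper_force: 0.0
```

move_arm:
  plan:
    - {"x":0,"y":0,"z":0,"rx":0,"ry":0,"rz":0}
    - {"x":0,"y":0,"z":0,"rx":0,"ry":0,"rz":0}
    - {"x":0,"y":0,"z":0,"rx":0,"ry":0,"rz":0}
    - {"x":0,"y":0,"z":0,"rx":0,"ry":0,"rz":0}
    - {"x":0,"y":0,"z":0,"rx":0,"ry":0,"rz":0}
    - {"x":0,"y":0,"z":0,"rx":0,"ry":0,"rz":0}
  grip: 0.5
  squeeze: 20

```text
time_s: 5.45
ee_pos: [604.7, -358.6, 14.2]
ee_rot: [180.0, 0.0, 60.0]
force: [-0.2, -0.5, 1.9]
gripper_width: 57.1
gripper_force: 20.0
```

move_arm:
  plan:
    - {"x":0,"y":0,"z":-10,"rx":0,"ry":0,"rz":0}
    - {"x":0,"y":0,"z":-20,"rx":0,"ry":0,"rz":0}
    - {"x":0,"y":0,"z":-30,"rx":0,"ry":0,"rz":0}
    - {"x":0,"y":0,"z":-30,"rx":0,"ry":0,"rz":0}
    - {"x":0,"y":0,"z":-10,"rx":0,"ry":0,"rz":0}
    - {"x":12,"y":-10.8,"z":0,"rx":0,"ry":0,"rz":0}
    - {"x":24,"y":-21,"z":0,"rx":0,"ry":0,"rz":0}
    - {"x":30,"y":-26,"z":0,"rx":0,"ry":0,"rz":0}
    - {"x":33,"y":-29,"z":0,"rx":0,"ry":0,"rz":0}
    - {"x":33,"y":-29,"z":0,"rx":0,"ry":0,"rz":0}

```text
time_s: 6.45
ee_pos: [569.4, -184.8, 113.2]
ee_rot: [-179.9, 0.0, 59.9]
force: [1.2, 0.5, -1.1]
gripper_width: 57.0
gripper_force: 20.0
```

move_arm:
  plan:
    - {"x":33,"y":-29,"z":0,"rx":0,"ry":0,"rz":0}
    - {"x":33,"y":-29,"z":0,"rx":0,"ry":0,"rz":0}
    - {"x":33,"y":-29,"z":0,"rx":0,"ry":0,"rz":0}
    - {"x":33,"y":-29,"z":0,"rx":0,"ry":0,"rz":0}
    - {"x":33,"y":-29,"z":0,"rx":0,"ry":0,"rz":0}
    - {"x":33,"y":-29,"z":0,"rx":0,"ry":0,"rz":0}
    - {"x":33,"y":-29,"z":0,"rx":0,"ry":0,"rz":0}
    - {"x":33,"y":-29,"z":0,"rx":0,"ry":0,"rz":0}
    - {"x":24,"y":-21,"z":0,"rx":0,"ry":0,"rz":0}
    - {"x":12,"y":-10,"z":0,"rx":0,"ry":0,"rz":0}

```text
time_s: 7.45
ee_pos: [491.6, 207.2, 113.5]
ee_rot: [-180.0, 0.0, 60.1]
force: [-0.6, -0.1, 0.3]
gripper_width: 57.1
gripper_force: 20.0
```

move_arm:
  plan:
    - {"x":0,"y":0,"z":0,"rx":0,"ry":0,"rz":0}
    - {"x":0,"y":0,"z":0,"rx":0,"ry":0,"rz":0}

```text
time_s: 7.65
ee_pos: [492.7, 204.2, 113.6]
ee_rot: [180.0, 0.1, 60.0]
force: [0.3, 0.1, 0.3]
gripper_width: 56.9
gripper_force: 20.0
```

```bash
python3 c.py w_cup.png cup 495.5 209.8 13 22 58; python3 -c "
from h import *
f=cam('top'); save(f,'top_a.png',(100,120,260,280),3)
go(492.6,204.9,24,60)"
```

```text
MK 0.69 [316. 208. 175. 129.] [510.8 232.7   8.6] z pct [ 7.4  8.6 16.1]
MK 0.62 [118. 320.  93.  74.] [352.2 237.1   3. ] z pct [0.1 3.  4.2]
861 mean [502.  227.3  16.2] rect [499.  221.3] [56.7 83.2] 64.4 circ [493.4 209.4] 41.8 z [15.2 17.2]
bench z 0.2
t 7.8 pos [493.  203.6 113.8] rot [1.7999e+02 4.0000e-02 5.9880e+01] F [ 0.6 -0.7  0.1] w 57.0
turn rz -0.002 rad; then shift [ 0.9 -1.  89.8]
```

View pics/w_cup.png

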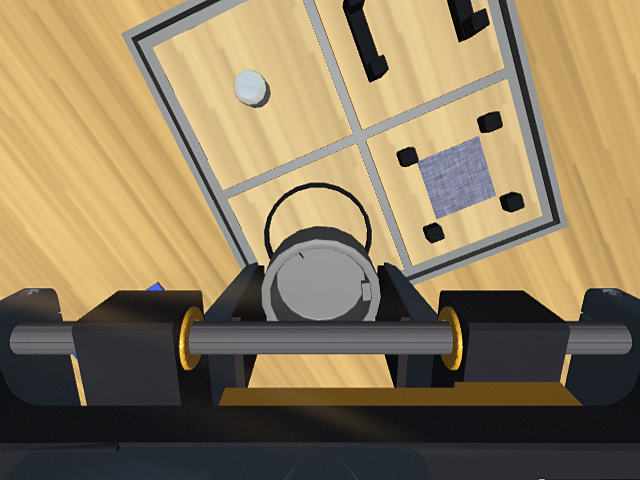

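The cap is held level at pixel (320,285), with the black cup ring behind it at (317,235). I check where the held cap sits, and measure the other three targets from this view.

```bash
python3 - <<'E'
from h import *
f=cam('wrist'); P=cloud(f); ok=f['z_map']>0
def rep(n,k):
    q=P[k&ok]; c,wh,a=cv2.minAreaRect(q[:,:2].astype(np.float32)); e=cv2.minEnclosingCircle(q[:,:2].astype(np.float32))
    print(n,len(q),'rect',np.round(c,1),np.round(wh,1),round(a,1),'circ',np.round(e[0],1),round(e[1],1),'z',np.percentile(q[:,2],[2,10,50,90,98]).round(1))
v,u=np.mgrid[:480,:640]
near=lambda x,y,r:np.hypot(P[...,0]-x,P[...,1]-y)<r
rep('cap rim',(P[...,2]>122)&(P[...,2]<132)&near(495,209,38)&(v<320)&(abs(u-320)<57))
k=ok&near(495,209,60)&(P[...,2]>13)&(P[...,2]<20); q=P[k]
# algebraic fit on outer edge via least squares with mean radius 40.5
from scipy.optimize import least_squares
s=least_squares(lambda p:np.hypot(q[:,0]-p[0],q[:,1]-p[1])-p[2],[495,209,40.5],loss='soft_l1'); print('cup fit',s.x.round(1))
rep('post',(P[...,2]>30)&(P[...,2]<42)&near(508.5,323.5,25))
rep('cell',(P[...,2]>18)&(P[...,2]<28)&near(609,196,58))
rep('cellface',(P[...,2]>5)&(P[...,2]<14)&near(609,196,22))
rep('rest',(P[...,2]>16)&(P[...,2]<42)&near(622,309.5,55))
E
```

```text
cap rim 2716 rect [499.  214.2] [43.5 54.4] 60.1 circ [496.  208.3] 28.8 z [122.6 124.9 126.7 127.7 128.1]
cup fit [493.4 209.5  40.1]
post 873 rect [507.6 323. ] [20.9 20.8] 33.3 circ [507.6 323.1] 10.8 z [30.3 31.2 33.6 34.9 35.5]
cell 1183 rect [607.1 194.9] [73.7 74.2] 82.8 circ [607.1 194.6] 51.4 z [18.5 20.4 22.2 23.2 23.8]
cellface 2656 rect [609.  195.9] [43.5 43.7] 85.3 circ [609. 196.] 22.0 z [ 7.5  8.1  9.   9.9 10.4]
rest 2353 rect [621.4 307.8] [50.6 76.4] 82.7 circ [621. 308.] 45.3 z [17.  19.3 21.4 36.7 37.5]
```

move_arm:
  plan:
    - {"x":-0.4,"y":-2.7,"z":10,"rx":0,"ry":0,"rz":0}
    - {"x":0,"y":0,"z":25,"rx":0,"ry":0,"rz":0}
    - {"x":0,"y":0,"z":25,"rx":0,"ry":0,"rz":0}
    - {"x":0,"y":0,"z":15,"rx":0,"ry":0,"rz":0}
    - {"x":0,"y":0,"z":8,"rx":0,"ry":0,"rz":0}
    - {"x":0,"y":0,"z":5,"rx":0,"ry":0,"rz":0}
    - {"x":0,"y":0,"z":2,"rx":0,"ry":0,"rz":0}
    - {"x":0,"y":0,"z":0,"rx":0,"ry":0,"rz":0}
    - {"x":0,"y":0,"z":0,"rx":0,"ry":0,"rz":0}

```text
time_s: 8.75
ee_pos: [490.7, 206.2, 24.6]
ee_rot: [179.9, -0.1, 60.0]
force: [-0.0, 0.5, -0.6]
gripper_width: 56.8
gripper_force: 20.0
```

move_arm:
  plan:
    - {"x":0,"y":0,"z":0,"rx":0,"ry":0,"rz":0}
    - {"x":0,"y":0,"z":0,"rx":0,"ry":0,"rz":0}
    - {"x":0,"y":0,"z":0,"rx":0,"ry":0,"rz":0}
    - {"x":0,"y":0,"z":-5,"rx":0,"ry":0,"rz":0}
    - {"x":0,"y":0,"z":-20,"rx":0,"ry":0,"rz":0}
    - {"x":0,"y":0,"z":-35,"rx":0,"ry":0,"rz":0}
    - {"x":0,"y":0,"z":-40,"rx":0,"ry":0,"rz":0}
    - {"x":0,"y":0,"z":-40,"rx":0,"ry":0,"rz":0}
    - {"x":0,"y":0,"z":-20,"rx":0,"ry":0,"rz":0}
  grip: 0.85

```text
time_s: 9.65
ee_pos: [491.7, 206.6, 188.2]
ee_rot: [179.8, -0.3, 60.0]
force: [0.4, 1.2, 0.6]
gripper_width: 78.1
gripper_force: 0.0
```

```bash
python3 c.py w_cup2.png rear_cap 493.4 209.5 30 42 58; python3 -c "
from h import *
go(600,-55,150,90);go(0,0,0,90)"
```

```text
MK 0.94 [320. 220.  63.  63.] [493.  209.   15.7] z pct [13.5 15.7 37. ]
1158 mean [493.6 210.8  35.8] rect [493.9 210.6] [56.7 56.6] 58.8 circ [493.4 210.4] 28.9 z [34.3 37.1]
bench z -0.1
t 9.8 pos [492.1 206.8 187.7] rot [179.71  -0.36  59.98] F [-0.3  0.2 -0.3] w 77.3
turn rz -0.524 rad; then shift [-261.8  107.9   37.7]
t 9.8 pos [492.1 206.8 187.7] rot [179.71  -0.36  59.98] F [-0.3  0.2 -0.3] w 77.3
turn rz -0.524 rad; then shift [-206.8 -492.1  187.7]
```

move_arm:
  plan:
    - {"x":-12,"y":15,"z":0,"rx":0,"ry":0,"rz":0}
    - {"x":-24,"y":31,"z":0,"rx":0,"ry":0,"rz":0}
    - {"x":-28,"y":37,"z":5,"rx":0,"ry":0,"rz":0}
    - {"x":-28,"y":37,"z":10,"rx":0,"ry":0,"rz":0}
    - {"x":-28,"y":37,"z":10,"rx":0,"ry":0,"rz":0}
    - {"x":-26,"y":34,"z":10,"rx":0,"ry":0,"rz":0}
    - {"x":-17,"y":22,"z":5,"rx":0,"ry":0,"rz":0}
    - {"x":-9,"y":12,"z":0,"rx":0,"ry":0,"rz":0}
    - {"x":0,"y":0,"z":0,"rx":0,"ry":0,"rz":0}
    - {"x":0,"y":0,"z":0,"rx":0,"ry":0,"rz":0}

```text
time_s: 10.75
ee_pos: [598.4, -54.5, 143.7]
ee_rot: [-179.9, -0.0, 60.0]
force: [0.1, -0.0, 0.9]
gripper_width: 77.3
gripper_force: 0.0
```

```bash
python3 c.py w_ring.png step_ring 600 -55 5 14 40; python3 -c "
from h import *
f=cam('wrist');P=cloud(f)
m=masks_of('wrist','step_ring')[0]; k=m['pixels']&(f['z_map']>0)&(P[...,2]>5); q=P[k]
e=cv2.minEnclosingCircle(q[:,:2].astype(np.float32)); print('mask circ',e, q.mean(0))
go(e[0][0],e[0][1],2.5,60)"
```

```text
MK 0.87 [322. 232.  60.  60.] [598.1 -55.7   9.1] z pct [ 0.5  9.1 10.5]
MK 0.65 [ 62.  52. 124. 103.] [498.3 170.2   8.4] z pct [ 6.8  8.4 15.8]
1118 mean [598.7 -55.9   9.1] rect [598.6 -56.2] [50.8 50.5] 59.5 circ [598.5 -56.6] 25.9 z [ 7.8 10.3]
bench z -0.4
mask circ ((598.5152587890625, -56.81988525390625), 26.07461166381836) [598.69320519 -56.03903512   9.05965786]
t 10.9 pos [598.7 -54.1 144.3] rot [ 1.7999e+02 -2.0000e-02  6.0080e+01] F [0.4 0.2 0.5] w 77.4
turn rz 0.001 rad; then shift [ -2.5   1.2 141.8]
```

View pics/w_ring.png

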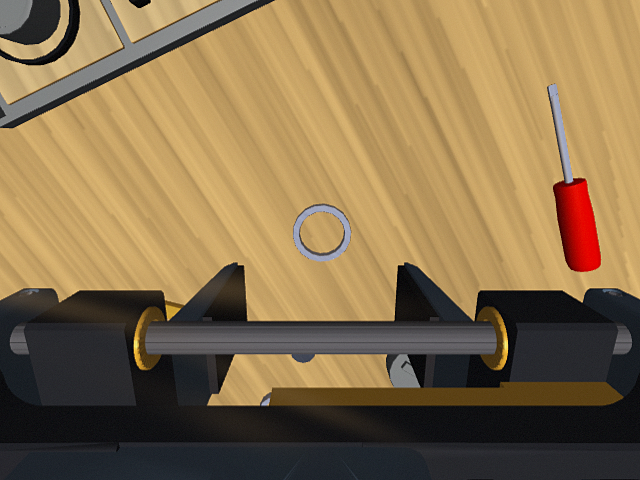

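The large ring (52 mm outside) is alone at pixel (322,232), top at about z=10, centre (598.6,-56.3). I grip it.

move_arm:
  plan:
    - {"x":-2,"y":1,"z":15,"rx":0,"ry":0,"rz":0}
    - {"x":0,"y":0,"z":30,"rx":0,"ry":0,"rz":0}
    - {"x":0,"y":0,"z":35,"rx":0,"ry":0,"rz":0}
    - {"x":0,"y":0,"z":30,"rx":0,"ry":0,"rz":0}
    - {"x":0,"y":0,"z":18,"rx":0,"ry":0,"rz":0}
    - {"x":0,"y":0,"z":9,"rx":0,"ry":0,"rz":0}
    - {"x":0,"y":0,"z":4,"rx":0,"ry":0,"rz":0}
    - {"x":0,"y":0,"z":0,"rx":0,"ry":0,"rz":0}
    - {"x":0,"y":0,"z":0,"rx":0,"ry":0,"rz":0}

```text
time_s: 11.85
ee_pos: [599.7, -57.6, 4.1]
ee_rot: [179.9, -0.0, 60.0]
force: [-0.5, -0.5, -0.2]
gripper_width: 77.4
gripper_force: 0.0
```

move_arm:
  plan:
    - {"x":0,"y":0,"z":0,"rx":0,"ry":0,"rz":0}
    - {"x":0,"y":0,"z":0,"rx":0,"ry":0,"rz":0}
    - {"x":0,"y":0,"z":0,"rx":0,"ry":0,"rz":0}
    - {"x":0,"y":0,"z":0,"rx":0,"ry":0,"rz":0}
    - {"x":0,"y":0,"z":0,"rx":0,"ry":0,"rz":0}
    - {"x":0,"y":0,"z":-10,"rx":0,"ry":0,"rz":0}
    - {"x":0,"y":0,"z":-25,"rx":0,"ry":0,"rz":0}
    - {"x":0,"y":0,"z":-30,"rx":0,"ry":0,"rz":0}
    - {"x":0,"y":0,"z":-25,"rx":0,"ry":0,"rz":0}
    - {"x":0,"y":0,"z":-10,"rx":0,"ry":0,"rz":0}
  grip: 0.4
  squeeze: 20

```text
time_s: 12.85
ee_pos: [600.4, -57.9, 106.1]
ee_rot: [179.7, -0.1, 60.0]
force: [0.6, -0.0, -0.6]
gripper_width: 50.2
gripper_force: 20.0
```

move_arm:
  plan:
    - {"x":12,"y":-11.4,"z":0,"rx":0,"ry":0,"rz":0}
    - {"x":25,"y":-24,"z":0,"rx":0,"ry":0,"rz":0}
    - {"x":34,"y":-32,"z":0,"rx":0,"ry":0,"rz":0}
    - {"x":35,"y":-33,"z":0,"rx":0,"ry":0,"rz":0}
    - {"x":35,"y":-33,"z":0,"rx":0,"ry":0,"rz":0}
    - {"x":35,"y":-33,"z":0,"rx":0,"ry":0,"rz":0}
    - {"x":35,"y":-33,"z":0,"rx":0,"ry":0,"rz":0}
    - {"x":35,"y":-33,"z":0,"rx":0,"ry":0,"rz":0}
    - {"x":25,"y":-25,"z":0,"rx":0,"ry":0,"rz":0}
    - {"x":12,"y":-12,"z":0,"rx":0,"ry":0,"rz":0}

```text
time_s: 13.85
ee_pos: [504.3, 325.2, 101.1]
ee_rot: [-179.9, 0.1, 60.2]
force: [0.1, -0.7, -0.8]
gripper_width: 49.9
gripper_force: 20.0
```

move_arm:
  plan:
    - {"x":0,"y":0,"z":0,"rx":0,"ry":0,"rz":0}
    - {"x":0,"y":0,"z":0,"rx":0,"ry":0,"rz":0}
    - {"x":0,"y":0,"z":0,"rx":0,"ry":0,"rz":0}

```text
time_s: 14.15
ee_pos: [507.1, 320.7, 102.4]
ee_rot: [-180.0, 0.1, 59.9]
force: [-0.1, 0.3, -0.7]
gripper_width: 50.0
gripper_force: 20.0
```

```bash
cat > d.py <<'E'
from h import *
import sys
# held thing: heights lo..hi near TCP
lo,hi,r=map(float,sys.argv[2:5])
s=state(); f=cam('wrist'); save(f,sys.argv[1]); P=cloud(f); x,y,z=s['ee_pos']
v,u=np.mgrid[:480,:640]
k=(f['z_map']>0)&(np.hypot(P[...,0]-x,P[...,1]-y)<r)&(P[...,2]>lo+z)&(P[...,2]<hi+z)&(v<318); q=P[k]
print(len(q),'z-tcp',np.percentile(q[:,2]-z,[5,50,95]).round(1))
from scipy.optimize import least_squares
print('fit',least_squares(lambda p:np.hypot(q[:,0]-p[0],q[:,1]-p[1])-p[2],[x,y,23],loss='soft_l1').x.round(1), 'enc',cv2.minEnclosingCircle(q[:,:2].astype(np.float32)))
go(507.6,323,20,s['ee_rot'][2])
E
python3 d.py w_post.png 2 10 26.5
```

```text
2398 z-tcp [3.5 6.  7.3]
fit [508.1 322.2  22.6] enc ((507.1844787597656, 320.7032775878906), 26.44385528564453)
t 14.2 pos [507.4 320.6 102.6] rot [-1.800e+02  6.000e-02  5.988e+01] F [-0.7 -0.3 -0.4] w 50.2
turn rz -0.000 rad; then shift [ 2.2 -1.  82.6]
```

View pics/w_post.png

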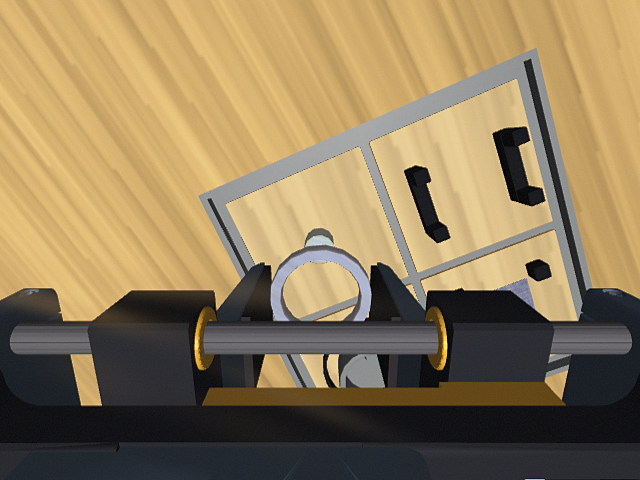

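The ring is held flat at (508.1,322.2), within 1 mm of the post at (507.6,323), pixel (319,238). Its underside is 3 mm below the TCP. I lower it over the post.

move_arm:
  plan:
    - {"x":0.5,"y":-0.8,"z":10,"rx":0,"ry":0,"rz":0}
    - {"x":0,"y":0,"z":20,"rx":0,"ry":0,"rz":0}
    - {"x":0,"y":0,"z":22,"rx":0,"ry":0,"rz":0}
    - {"x":0,"y":0,"z":18,"rx":0,"ry":0,"rz":0}
    - {"x":0,"y":0,"z":11,"rx":0,"ry":0,"rz":0}
    - {"x":0,"y":0,"z":6,"rx":0,"ry":0,"rz":0}
    - {"x":0,"y":0,"z":2.8,"rx":0,"ry":0,"rz":0}
    - {"x":0,"y":0,"z":0,"rx":0,"ry":0,"rz":0}
    - {"x":0,"y":0,"z":0,"rx":0,"ry":0,"rz":0}

```text
time_s: 15.1
ee_pos: [507.3, 323.2, 13.8]
ee_rot: [180.0, -0.1, 60.0]
force: [-0.3, -0.5, -0.6]
gripper_width: 50.0
gripper_force: 20.0
```

move_arm:
  plan:
    - {"x":0,"y":0,"z":0,"rx":0,"ry":0,"rz":0}
    - {"x":0,"y":0,"z":0,"rx":0,"ry":0,"rz":0}
    - {"x":0,"y":0,"z":0,"rx":0,"ry":0,"rz":0}
    - {"x":0,"y":0,"z":-5,"rx":0,"ry":0,"rz":0}
    - {"x":0,"y":0,"z":-20,"rx":0,"ry":0,"rz":0}
    - {"x":0,"y":0,"z":-35,"rx":0,"ry":0,"rz":0}
    - {"x":0,"y":0,"z":-40,"rx":0,"ry":0,"rz":0}
    - {"x":0,"y":0,"z":-35,"rx":0,"ry":0,"rz":0}
    - {"x":0,"y":0,"z":-20,"rx":0,"ry":0,"rz":0}
  grip: 0.8

```text
time_s: 16.0
ee_pos: [507.8, 323.6, 172.0]
ee_rot: [179.8, -0.3, 60.0]
force: [0.5, 0.5, -0.3]
gripper_width: 73.4
gripper_force: 0.0
```

```bash
python3 c.py w_post2.png step_ring 507.6 323 14 22 40; python3 -c "
from h import *
go(467,-345.5,150,60)"
```

```text
MK 0.65 [320. 226.  54.  52.] [507.6 324.8  18.2] z pct [14.6 18.2 19.5]
1037 mean [508.2 324.6  18.1] rect [508.1 323.6] [50.9 50.6] 59.0 circ [507.6 323.6] 25.9 z [16.8 19.3]
bench z -0.3
t 16.1 pos [508.5 324.1 172.2] rot [179.78  -0.4   59.98] F [0.1 0.6 0.7] w 73.0
turn rz -0.000 rad; then shift [-600.6  298.9   22.2]
```

move_arm:
  plan:
    - {"x":0,"y":0,"z":0,"rx":0,"ry":0,"rz":-0.133}
    - {"x":0,"y":0,"z":0,"rx":0,"ry":0,"rz":-0.133}
    - {"x":0,"y":0,"z":0,"rx":0,"ry":0,"rz":-0.132}
    - {"x":-15,"y":1,"z":0,"rx":0,"ry":0,"rz":0}
    - {"x":-30,"y":2,"z":0,"rx":0,"ry":0,"rz":0}
    - {"x":-43,"y":3,"z":0,"rx":0,"ry":0,"rz":0}
    - {"x":-43,"y":3,"z":0,"rx":0,"ry":0,"rz":0}
    - {"x":-43,"y":3,"z":0,"rx":0,"ry":0,"rz":0}
    - {"x":-43,"y":3,"z":0,"rx":0,"ry":0,"rz":0}
    - {"x":-43,"y":3,"z":0,"rx":0,"ry":0,"rz":0}

```text
time_s: 17.1
ee_pos: [490.4, 60.2, 167.4]
ee_rot: [-179.9, 0.1, 82.6]
force: [0.6, -0.7, 0.4]
gripper_width: 72.9
gripper_force: 0.0
```

move_arm:
  plan:
    - {"x":-43,"y":3,"z":0,"rx":0,"ry":0,"rz":0}
    - {"x":-43,"y":3,"z":0,"rx":0,"ry":0,"rz":0}
    - {"x":-43,"y":3,"z":0,"rx":0,"ry":0,"rz":0}
    - {"x":-43,"y":3,"z":0,"rx":0,"ry":0,"rz":0}
    - {"x":-43,"y":3,"z":5,"rx":0,"ry":0,"rz":0}
    - {"x":-43,"y":3,"z":5,"rx":0,"ry":0,"rz":0}
    - {"x":-43,"y":3,"z":5,"rx":0,"ry":0,"rz":0}
    - {"x":-43,"y":2,"z":5,"rx":0,"ry":0,"rz":0}
    - {"x":-40,"y":2,"z":0,"rx":0,"ry":0,"rz":0}
    - {"x":-25,"y":0,"z":0,"rx":0,"ry":0,"rz":0}

```text
time_s: 18.1
ee_pos: [463.3, -349.0, 146.9]
ee_rot: [-179.9, 0.0, 82.5]
force: [0.3, 0.8, -0.2]
gripper_width: 73.0
gripper_force: 0.0
```

move_arm:
  plan:
    - {"x":0,"y":0,"z":0,"rx":0,"ry":0,"rz":0}
    - {"x":0,"y":0,"z":0,"rx":0,"ry":0,"rz":0}
    - {"x":0,"y":0,"z":0,"rx":0,"ry":0,"rz":0}
    - {"x":0,"y":0,"z":0,"rx":0,"ry":0,"rz":0}

```text
time_s: 18.5
ee_pos: [465.2, -344.9, 148.2]
ee_rot: [-180.0, -0.0, 82.8]
force: [0.1, 0.1, -0.1]
gripper_width: 72.7
gripper_force: 0.0
```

```bash
python3 c.py w_uv.png uv_filter 467 -345.5 4 14 40; python3 -c "
from h import *
go(466.5,-345.5,2.5,82.8)"
```

```text
MK 0.69 [322. 230.  51.  54.] [ 465.  -345.4    6.9] z pct [ 5.1  6.9 10.1]
2177 mean [ 465.2 -345.9    7.3] rect [ 464.7 -346.3] [47.6 46.7] 83.3 circ [ 465.1 -346.2] 24.0 z [5.8 9.6]
bench z -0.4
t 18.6 pos [ 465.5 -345.1  148.3] rot [-180.     -0.     82.84] F [-0.1 -0.3 -0. ] w 72.6
turn rz 0.001 rad; then shift [ -0.2   1.1 145.8]
```

View pics/w_uv.png

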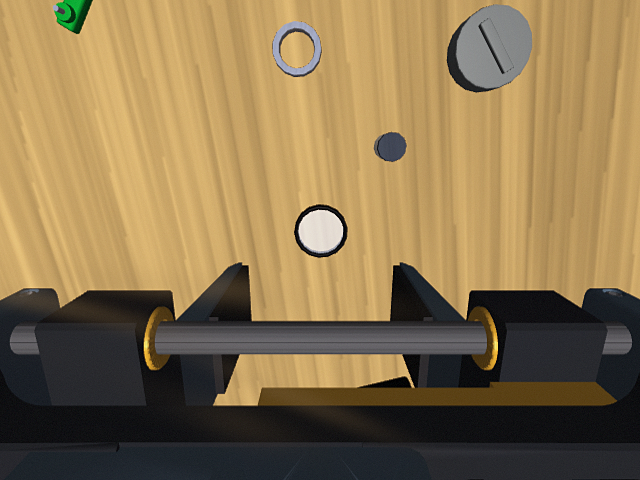

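The filter is at pixel (321,231), white glass in a black rim, 48 mm across, at (465,-346.2). The small ring (297,48), a dark weight (390,147) and the body cap (490,47) are all clear of the gripper. I grip it.

move_arm:
  plan:
    - {"x":-1.1,"y":-0.4,"z":15,"rx":0,"ry":0,"rz":0}
    - {"x":0,"y":0,"z":30,"rx":0,"ry":0,"rz":0}
    - {"x":0,"y":0,"z":36,"rx":0,"ry":0,"rz":0}
    - {"x":0,"y":0,"z":32,"rx":0,"ry":0,"rz":0}
    - {"x":0,"y":0,"z":19,"rx":0,"ry":0,"rz":0}
    - {"x":0,"y":0,"z":9,"rx":0,"ry":0,"rz":0}
    - {"x":0,"y":0,"z":4.5,"rx":0,"ry":0,"rz":0}
    - {"x":0,"y":0,"z":0,"rx":0,"ry":0,"rz":0}
    - {"x":0,"y":0,"z":0,"rx":0,"ry":0,"rz":0}

```text
time_s: 19.5
ee_pos: [465.6, -347.7, 3.8]
ee_rot: [179.9, 0.1, 82.8]
force: [-0.3, -0.8, 0.5]
gripper_width: 73.1
gripper_force: 0.0
```

move_arm:
  plan:
    - {"x":0,"y":0,"z":0,"rx":0,"ry":0,"rz":0}
    - {"x":0,"y":0,"z":0,"rx":0,"ry":0,"rz":0}
    - {"x":0,"y":0,"z":0,"rx":0,"ry":0,"rz":0}
    - {"x":0,"y":0,"z":0,"rx":0,"ry":0,"rz":0}
    - {"x":0,"y":0,"z":0,"rx":0,"ry":0,"rz":0}
    - {"x":0,"y":0,"z":-10,"rx":0,"ry":0,"rz":0}
    - {"x":0,"y":0,"z":-25,"rx":0,"ry":0,"rz":0}
    - {"x":0,"y":0,"z":-30,"rx":0,"ry":0,"rz":0}
    - {"x":0,"y":0,"z":-25,"rx":0,"ry":0,"rz":0}
    - {"x":0,"y":0,"z":-10,"rx":0,"ry":0,"rz":0}
  grip: 0.4
  squeeze: 20

```text
time_s: 20.5
ee_pos: [466.0, -348.1, 105.7]
ee_rot: [179.7, 0.2, 82.8]
force: [0.6, 0.3, 0.3]
gripper_width: 47.0
gripper_force: 20.0
```

move_arm:
  plan:
    - {"x":12,"y":1.4,"z":0,"rx":0,"ry":0,"rz":0}
    - {"x":26,"y":3,"z":0,"rx":0,"ry":0,"rz":0}
    - {"x":38,"y":5,"z":0,"rx":0,"ry":0,"rz":0}
    - {"x":38,"y":5,"z":0,"rx":0,"ry":0,"rz":0}
    - {"x":38,"y":5,"z":0,"rx":0,"ry":0,"rz":0}
    - {"x":38,"y":5,"z":0,"rx":0,"ry":0,"rz":0}
    - {"x":38,"y":5,"z":0,"rx":0,"ry":0,"rz":0}
    - {"x":38,"y":5,"z":0,"rx":0,"ry":0,"rz":0}
    - {"x":38,"y":5,"z":0,"rx":0,"ry":0,"rz":0}
    - {"x":38,"y":5,"z":0,"rx":0,"ry":0,"rz":0}

```text
time_s: 21.5
ee_pos: [550.5, -11.1, 100.9]
ee_rot: [-179.8, 0.0, 82.8]
force: [-0.0, -0.7, -0.8]
gripper_width: 47.1
gripper_force: 20.0
```

move_arm:
  plan:
    - {"x":38,"y":5,"z":0,"rx":0,"ry":0,"rz":0}
    - {"x":38,"y":5,"z":0,"rx":0,"ry":0,"rz":0}
    - {"x":38,"y":5,"z":0,"rx":0,"ry":0,"rz":0}
    - {"x":38,"y":5,"z":0,"rx":0,"ry":0,"rz":0}
    - {"x":36,"y":5,"z":0,"rx":0,"ry":0,"rz":0}
    - {"x":24,"y":4,"z":0,"rx":0,"ry":0,"rz":0}
    - {"x":0,"y":0,"z":0,"rx":0,"ry":0,"rz":0}
    - {"x":0,"y":0,"z":0,"rx":0,"ry":0,"rz":0}
    - {"x":0,"y":0,"z":0,"rx":0,"ry":0,"rz":0}
    - {"x":0,"y":0,"z":0,"rx":0,"ry":0,"rz":0}

```text
time_s: 22.5
ee_pos: [606.6, 192.1, 102.3]
ee_rot: [-179.9, 0.0, 82.7]
force: [-0.1, -0.7, -0.9]
gripper_width: 46.6
gripper_force: 20.0
```

```bash
sed -i 's/^go.*//' d.py; python3 d.py w_cell.png 1 10 24.5; python3 - <<'E'
from h import *
f=cam('wrist'); P=cloud(f); ok=f['z_map']>0
k=ok&(P[...,2]>18)&(P[...,2]<28)&(np.hypot(P[...,0]-607,P[...,1]-195)<58); q=P[k]
c,wh,a=cv2.minAreaRect(q[:,:2].astype(np.float32)); print('stubs',c,wh,a,len(q))
go(607.1,194.8,12,82.8)
E
```

```text
5320 z-tcp [2.6 3.7 6.8]
fit [607.2 196.9  15.2] enc ((606.672119140625, 192.17800903320312), 24.461790084838867)
stubs (607.3448486328125, 199.80520629882812) (65.73053741455078, 73.4947509765625) 81.38484954833984 580
t 22.6 pos [607.  192.3 102.6] rot [-1.7999e+02  2.0000e-02  8.2710e+01] F [-0.   0.1 -1.1] w 47.5
turn rz -0.002 rad; then shift [ 2.5 -0.2 90.6]
```

View pics/w_cell.png

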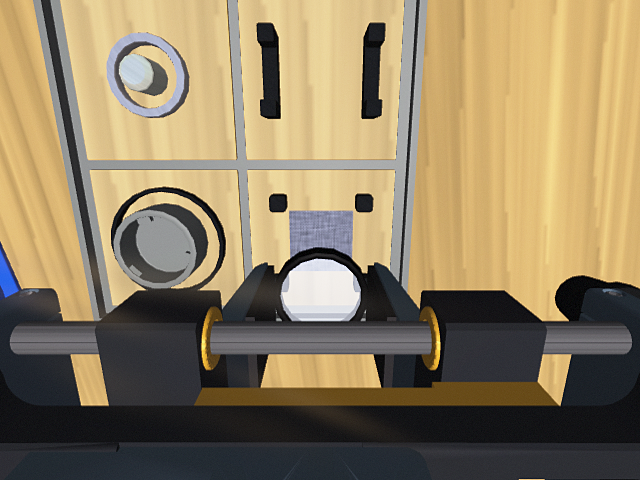

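```bash
python3 - <<'E'
from h import *
f=cam('wrist'); s=state(); P=cloud(f); p=np.array(s['ee_pos'])
R=Rn.from_euler('xyz',s['ee_rot'],degrees=True); Q=R.inv().apply((P-p).reshape(-1,3)).reshape(P.shape)
v,u=np.mgrid[:480,:640]
k=(f['z_map']>0)&(Q[...,2]<-1)&(Q[...,2]>-9)&(abs(Q[...,1])<20)&(v<315); q=Q[k]
print('front x',np.percentile(q[:,0],[98,99.5,100]).round(1))
e=[q[abs(q[:,1]-y)<1.5][:,0].max() for y in range(-18,19,3)]
from scipy.optimize import least_squares
yy=np.arange(-18,19,3); print(least_squares(lambda c:np.hypot(np.array(e)-c[0],yy-c[1])-24,[0,0]).x.round(1), np.round(e,1))
E
```

```text
front x [24.  24.7 25.1]
[ 1.4 -0.1] [18.3 20.1 22.6 23.6 24.4 25.1 25.1 24.9 24.5 23.7 22.1 20.3 17.6]
```

move_arm:
  plan:
    - {"x":1.3,"y":-0.2,"z":10,"rx":0,"ry":0,"rz":0}
    - {"x":0,"y":0,"z":20,"rx":0,"ry":0,"rz":0}
    - {"x":0,"y":0,"z":22,"rx":0,"ry":0,"rz":0}
    - {"x":0,"y":0,"z":18,"rx":0,"ry":0,"rz":0}
    - {"x":0,"y":0,"z":11,"rx":0,"ry":0,"rz":0}
    - {"x":0,"y":0,"z":6,"rx":0,"ry":0,"rz":0}
    - {"x":0,"y":0,"z":2.8,"rx":0,"ry":0,"rz":0}
    - {"x":0,"y":0,"z":0,"rx":0,"ry":0,"rz":0}
    - {"x":0,"y":0,"z":0,"rx":0,"ry":0,"rz":0}

```text
time_s: 23.55
ee_pos: [607.8, 194.7, 13.6]
ee_rot: [179.9, -0.0, 82.8]
force: [-0.2, -1.1, -0.3]
gripper_width: 47.0
gripper_force: 20.0
```

move_arm:
  plan:
    - {"x":0,"y":0,"z":0,"rx":0,"ry":0,"rz":0}
    - {"x":0,"y":0,"z":0,"rx":0,"ry":0,"rz":0}
    - {"x":0,"y":0,"z":0,"rx":0,"ry":0,"rz":0}
    - {"x":0,"y":0,"z":-5,"rx":0,"ry":0,"rz":0}
    - {"x":0,"y":0,"z":-20,"rx":0,"ry":0,"rz":0}
    - {"x":0,"y":0,"z":-35,"rx":0,"ry":0,"rz":0}
    - {"x":0,"y":0,"z":-40,"rx":0,"ry":0,"rz":0}
    - {"x":0,"y":0,"z":-35,"rx":0,"ry":0,"rz":0}
    - {"x":0,"y":0,"z":-20,"rx":0,"ry":0,"rz":0}
  grip: 0.68

```text
time_s: 24.45
ee_pos: [608.4, 194.9, 172.0]
ee_rot: [179.7, -0.1, 82.8]
force: [-0.1, -1.0, 0.6]
gripper_width: 62.1
gripper_force: 0.0
```

move_arm:
  plan:
    - {"x":0,"y":0,"z":0,"rx":0,"ry":0,"rz":0}
    - {"x":0,"y":0,"z":0,"rx":0,"ry":0,"rz":0}

```text
time_s: 24.65
ee_pos: [606.9, 194.4, 167.7]
ee_rot: [-180.0, 0.0, 82.8]
force: [-1.0, 0.2, -0.3]
gripper_width: 62.1
gripper_force: 0.0
```

```bash
python3 c.py w_cell2.png uv_filter 607.2 194.9 9 40 50; python3 -c "
from h import *
go(452,-66,150,132)"
```

```text
MK 0.66 [322. 225.  50.  53.] [608.2 196.3  15.9] z pct [14.2 15.9 19.1]
4541 mean [607.7 195.7  14.6] rect [607.2 194.9] [99.  98.9] 67.2 circ [607.2 194.9] 50.0 z [ 9.2 21.8]
bench z -0.0
t 24.8 pos [606.2 194.2 166.1] rot [-1.7983e+02  8.0000e-02  8.2780e+01] F [ 1.3 -0.1 -0.9] w 62.2
turn rz -0.859 rad; then shift [ -90.2 -288.7   16.1]
```

View pics/w_cell2.png

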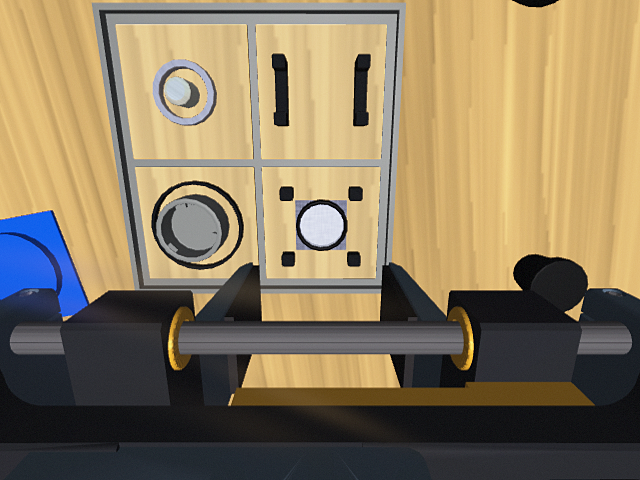

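The filter lies flat inside the four stubs at pixel (321,225), top about z=19. The cap at (192,228) and the ring at (183,92) are in place. Next is the spanner.

move_arm:
  plan:
    - {"x":0,"y":0,"z":0,"rx":0,"ry":0,"rz":-0.143}
    - {"x":0,"y":0,"z":0,"rx":0,"ry":0,"rz":-0.143}
    - {"x":0,"y":0,"z":0,"rx":0,"ry":0,"rz":-0.143}
    - {"x":0,"y":0,"z":0,"rx":0,"ry":0,"rz":-0.143}
    - {"x":0,"y":0,"z":0,"rx":0,"ry":0,"rz":-0.143}
    - {"x":0,"y":0,"z":0,"rx":0,"ry":0,"rz":-0.143}
  grip: 0.5

```text
time_s: 25.35
ee_pos: [606.3, 194.2, 165.7]
ee_rot: [-179.8, -0.1, 132.3]
force: [-0.6, -0.6, -0.4]
gripper_width: 45.9
gripper_force: 0.0
```

move_arm:
  plan:
    - {"x":-4,"y":-13.5,"z":0,"rx":0,"ry":0,"rz":0}
    - {"x":-9,"y":-30,"z":0,"rx":0,"ry":0,"rz":0}
    - {"x":-12,"y":-38,"z":0,"rx":0,"ry":0,"rz":0}
    - {"x":-12,"y":-38,"z":0,"rx":0,"ry":0,"rz":0}
    - {"x":-12,"y":-38,"z":5,"rx":0,"ry":0,"rz":0}
    - {"x":-12,"y":-38,"z":5,"rx":0,"ry":0,"rz":0}
    - {"x":-12,"y":-38,"z":5,"rx":0,"ry":0,"rz":0}
    - {"x":-10,"y":-34,"z":5,"rx":0,"ry":0,"rz":0}
    - {"x":-7,"y":-22,"z":0,"rx":0,"ry":0,"rz":0}
    - {"x":0,"y":0,"z":0,"rx":0,"ry":0,"rz":0}

```text
time_s: 26.35
ee_pos: [448.9, -67.9, 146.9]
ee_rot: [-179.8, -0.1, 131.6]
force: [-0.2, 0.0, -0.2]
gripper_width: 45.9
gripper_force: 0.0
```

move_arm:
  plan:
    - {"x":0,"y":0,"z":0,"rx":0,"ry":0,"rz":0}
    - {"x":0,"y":0,"z":0,"rx":0,"ry":0,"rz":0}
    - {"x":0,"y":0,"z":0,"rx":0,"ry":0,"rz":0}

```text
time_s: 26.65
ee_pos: [452.4, -65.2, 147.7]
ee_rot: [180.0, -0.0, 132.0]
force: [0.1, 0.7, 0.1]
gripper_width: 45.9
gripper_force: 0.0
```

```bash
python3 c.py w_span.png spanner 452 -66 5 14 60;  python3 c.py w_span.png spanner 452 -66 13 40 60; python3 -c "
from h import *
go(452,-66,3,132)"
```

```text
MK 0.9 [164. 179. 119.  35.] [ 321.2 -119.5    9.7] z pct [ 7.8  9.7 16.5]
1374 mean [449.  -64.2   9.4] rect [450.8 -66.1] [14.  99.5] 44.0 circ [450.3 -66.6] 49.9 z [ 8.3 10.4]
bench z -0.4
MK 0.8 [317. 231.  21. 113.] [447.9 -63.1   9.7] z pct [ 8.2  9.7 16.5]
MK 0.63 [164. 178. 116.  37.] [ 321.1 -119.5    9.6] z pct [ 7.7  9.6 16.5]
334 mean [448.1 -63.2  16.4] rect [451.1 -66.2] [11.9 92.9] 44.1 circ [451.3 -66. ] 46.4 z [14.6 21.8]
bench z -0.4
t 26.9 pos [452.2 -65.4 147.8] rot [-179.99   -0.    131.99] F [-0.3  0.7 -0. ] w 45.9
turn rz -0.000 rad; then shift [ -0.3  -0.6 144.8]
```

View pics/w_span.png

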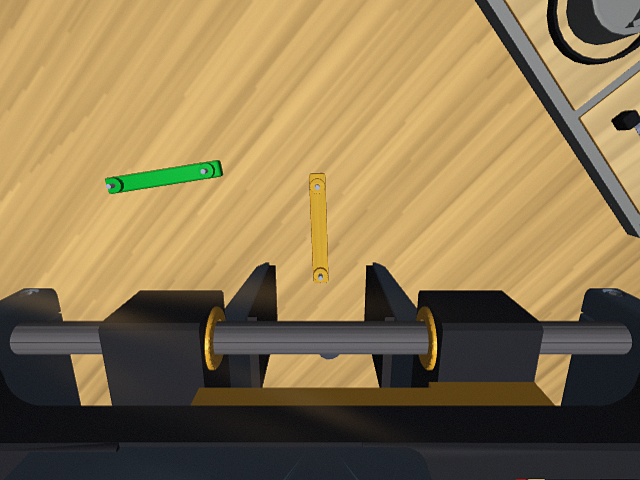

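The brass spanner runs from pixel (317,180) to (321,275), with the bar's top at z=10. It is centred at (451,-66.2) with its long axis at 134°. The green one at (165,177) stays put. I align and grip.

move_arm:
  plan:
    - {"x":0,"y":0,"z":0,"rx":0,"ry":0,"rz":-0.035}
    - {"x":0.3,"y":-1.4,"z":15,"rx":0,"ry":0,"rz":0}
    - {"x":0,"y":0,"z":30,"rx":0,"ry":0,"rz":0}
    - {"x":0,"y":0,"z":36,"rx":0,"ry":0,"rz":0}
    - {"x":0,"y":0,"z":32,"rx":0,"ry":0,"rz":0}
    - {"x":0,"y":0,"z":18,"rx":0,"ry":0,"rz":0}
    - {"x":0,"y":0,"z":9,"rx":0,"ry":0,"rz":0}
    - {"x":0,"y":0,"z":4.5,"rx":0,"ry":0,"rz":0}
    - {"x":0,"y":0,"z":0,"rx":0,"ry":0,"rz":0}
    - {"x":0,"y":0,"z":0,"rx":0,"ry":0,"rz":0}

```text
time_s: 27.85
ee_pos: [451.6, -66.8, 4.1]
ee_rot: [179.9, 0.1, 134.0]
force: [-0.7, 0.4, -0.2]
gripper_width: 45.5
gripper_force: 0.0
```

move_arm:
  plan:
    - {"x":0,"y":0,"z":0,"rx":0,"ry":0,"rz":0}
    - {"x":0,"y":0,"z":0,"rx":0,"ry":0,"rz":0}
    - {"x":0,"y":0,"z":0,"rx":0,"ry":0,"rz":0}
    - {"x":0,"y":0,"z":0,"rx":0,"ry":0,"rz":0}
    - {"x":0,"y":0,"z":0,"rx":0,"ry":0,"rz":0}
    - {"x":0,"y":0,"z":-10,"rx":0,"ry":0,"rz":0}
    - {"x":0,"y":0,"z":-30,"rx":0,"ry":0,"rz":0}
    - {"x":0,"y":0,"z":-40,"rx":0,"ry":0,"rz":0}
    - {"x":0,"y":0,"z":-40,"rx":0,"ry":0,"rz":0}
    - {"x":0,"y":0,"z":-20,"rx":0,"ry":0,"rz":0}
  grip: 0
  squeeze: 30

```text
time_s: 28.85
ee_pos: [452.2, -66.9, 147.2]
ee_rot: [179.8, 0.3, 133.9]
force: [-0.3, -1.1, 0.3]
gripper_width: 14.0
gripper_force: 30.0
```

move_arm:
  plan:
    - {"x":0,"y":0,"z":0,"rx":0,"ry":0,"rz":-0.1}
    - {"x":0,"y":0,"z":0,"rx":0,"ry":0,"rz":-0.12}
    - {"x":0,"y":0,"z":0,"rx":0,"ry":0,"rz":-0.12}
    - {"x":0,"y":0,"z":0,"rx":0,"ry":0,"rz":-0.12}
    - {"x":0,"y":0,"z":0,"rx":0,"ry":0,"rz":-0.12}
    - {"x":0,"y":0,"z":0,"rx":0,"ry":0,"rz":-0.097}
    - {"x":-4,"y":12.8,"z":0,"rx":0,"ry":0,"rz":0}
    - {"x":-8.2,"y":26,"z":0,"rx":0,"ry":0,"rz":0}
    - {"x":-11,"y":36,"z":0,"rx":0,"ry":0,"rz":0}
    - {"x":-11,"y":36,"z":0,"rx":0,"ry":0,"rz":0}

```text
time_s: 29.85
ee_pos: [499.2, 40.7, 143.8]
ee_rot: [180.0, 0.0, 172.5]
force: [1.1, 0.6, -0.9]
gripper_width: 13.7
gripper_force: 30.0
```

move_arm:
  plan:
    - {"x":-11,"y":36,"z":0,"rx":0,"ry":0,"rz":0}
    - {"x":-11,"y":36,"z":0,"rx":0,"ry":0,"rz":0}
    - {"x":-11,"y":36,"z":0,"rx":0,"ry":0,"rz":0}
    - {"x":-11,"y":36,"z":0,"rx":0,"ry":0,"rz":0}
    - {"x":-11,"y":36,"z":0,"rx":0,"ry":0,"rz":0}
    - {"x":-11,"y":36,"z":0,"rx":0,"ry":0,"rz":0}
    - {"x":-11,"y":32,"z":0,"rx":0,"ry":0,"rz":0}
    - {"x":-7,"y":22,"z":0,"rx":0,"ry":0,"rz":0}
    - {"x":-4,"y":12,"z":0,"rx":0,"ry":0,"rz":0}
    - {"x":0,"y":0,"z":0,"rx":0,"ry":0,"rz":0}

```text
time_s: 30.85
ee_pos: [621.6, 309.3, 142.8]
ee_rot: [180.0, -0.0, 172.8]
force: [0.2, -0.2, -0.5]
gripper_width: 13.7
gripper_force: 30.0
```

move_arm:
  plan:
    - {"x":0,"y":0,"z":0,"rx":0,"ry":0,"rz":0}
    - {"x":0,"y":0,"z":0,"rx":0,"ry":0,"rz":0}
    - {"x":0,"y":0,"z":0,"rx":0,"ry":0,"rz":0}

```text
time_s: 31.15
ee_pos: [621.4, 306.4, 143.6]
ee_rot: [-180.0, -0.0, 172.7]
force: [0.6, -0.4, -0.6]
gripper_width: 13.4
gripper_force: 30.0
```

```bash
python3 - <<'E'
from h import *
f=cam('wrist'); save(f,'w_rest.png'); s=state(); P=cloud(f); p=np.array(s['ee_pos'])
R=Rn.from_euler('xyz',s['ee_rot'],degrees=True); Q=R.inv().apply((P-p).reshape(-1,3)).reshape(P.shape)
v,u=np.mgrid[:480,:640]; ok=f['z_map']>0
k=ok&(Q[...,2]<5)&(Q[...,2]>-30)&(abs(Q[...,1])<12)&(Q[...,0]>20)&(v<318); q=Q[k]
print('front x',np.percentile(q[:,0],[98,99.5,100]).round(1),'top z',np.percentile(q[:,2],[5,50]).round(1)); b=q[q[:,2]>-9]
print('bar line y=ax+b',np.polyfit(b[:,0],b[:,1],1).round(3))
k=ok&(P[...,2]>16)&(P[...,2]<42)&(np.hypot(P[...,0]-621.4,P[...,1]-308)<55); q=P[k]
c,wh,a=cv2.minAreaRect(q[:,:2].astype(np.float32)); print('rest',np.round(c,1),np.round(wh,1),round(a,1))
go(621.4,308.2,24,172.8)
for n in ('top','scene'):
    F=cam(n); A=cloud(F)
    for i in range(1): pass
E
```

```text
front x [50.4 50.6 50.8] top z [-13.3  -6.2]
bar line y=ax+b [-0.    -0.195]
rest [616.5 309.4] [51.  66.7] 83.0
t 31.2 pos [621.5 306.5 143.7] rot [-179.99    0.    172.66] F [ 0.4 -0.  -0.7] w 13.7
turn rz -0.002 rad; then shift [  0.3   1.6 119.7]
```

View pics/w_rest.png

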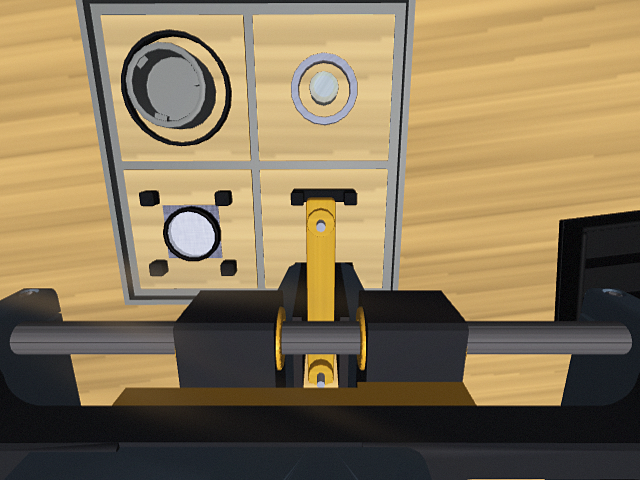

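The spanner is held level and centred (its front end is 50.5 mm from the TCP) and parallel to the rest. The far fork shows at pixel (323,197). I lower it.

move_arm:
  plan:
    - {"x":0.3,"y":1.9,"z":15,"rx":0,"ry":0,"rz":0}
    - {"x":0,"y":0,"z":25,"rx":0,"ry":0,"rz":0}
    - {"x":0,"y":0,"z":28,"rx":0,"ry":0,"rz":0}
    - {"x":0,"y":0,"z":22,"rx":0,"ry":0,"rz":0}
    - {"x":0,"y":0,"z":14,"rx":0,"ry":0,"rz":0}
    - {"x":0,"y":0,"z":8,"rx":0,"ry":0,"rz":0}
    - {"x":0,"y":0,"z":4,"rx":0,"ry":0,"rz":0}
    - {"x":0,"y":0,"z":2.8,"rx":0,"ry":0,"rz":0}
    - {"x":0,"y":0,"z":0,"rx":0,"ry":0,"rz":0}
    - {"x":0,"y":0,"z":0,"rx":0,"ry":0,"rz":0}

```text
time_s: 32.3
ee_pos: [622.1, 309.7, 25.4]
ee_rot: [180.0, 0.1, 172.7]
force: [0.4, -0.5, -1.1]
gripper_width: 13.4
gripper_force: 30.0
```

move_arm:
  plan:
    - {"x":0,"y":0,"z":0,"rx":0,"ry":0,"rz":0}
    - {"x":0,"y":0,"z":0,"rx":0,"ry":0,"rz":0}
    - {"x":0,"y":0,"z":0,"rx":0,"ry":0,"rz":0}
    - {"x":0,"y":0,"z":-5,"rx":0,"ry":0,"rz":0}
    - {"x":0,"y":0,"z":-20,"rx":0,"ry":0,"rz":0}
    - {"x":0,"y":0,"z":-35,"rx":0,"ry":0,"rz":0}
    - {"x":0,"y":0,"z":-40,"rx":0,"ry":0,"rz":0}
    - {"x":0,"y":0,"z":-35,"rx":0,"ry":0,"rz":0}
    - {"x":0,"y":0,"z":-20,"rx":0,"ry":0,"rz":0}
    - {"x":0,"y":0,"z":0,"rx":0,"ry":0,"rz":0}
  grip: 0.38

```text
time_s: 33.3
ee_pos: [623.4, 310.3, 184.2]
ee_rot: [179.7, 0.4, 172.7]
force: [-0.4, 0.7, 0.3]
gripper_width: 34.6
gripper_force: 0.0
```

move_arm:
  plan:
    - {"x":0,"y":0,"z":-20,"rx":0,"ry":0,"rz":0}
    - {"x":-20,"y":0,"z":-20,"rx":0,"ry":0,"rz":0}
    - {"x":-20,"y":0,"z":0,"rx":0,"ry":0,"rz":0}
    - {"x":0,"y":0,"z":0,"rx":0,"ry":0,"rz":0}
    - {"x":0,"y":0,"z":0,"rx":0,"ry":0,"rz":0}

```text
time_s: 33.8
ee_pos: [660.4, 304.0, 217.2]
ee_rot: [-179.9, -0.2, 172.7]
force: [0.5, 0.9, 0.3]
gripper_width: 34.2
gripper_force: 0.0
```

```bash
python3 - <<'E'
from h import *
f=cam('wrist'); save(f,'w_fin.png'); P=cloud(f)
for m in masks_of('wrist','spanner')[:1]:
    q=P[m['pixels']&(f['z_map']>0)]; print(m['p'],np.median(q,0).round(1),np.percentile(q[:,2],[5,50,95]).round(1)); q=q[q[:,2]>25]; print(cv2.minAreaRect(q[:,:2].astype(np.float32)))
g=cam('scene'); save(g,'s_fin.png',(100,180,600,430),1.6); go(0,0,0,0)
E
```

```text
0.74 [619.1 309.7  30.6] [29.  30.6 37.2]
((621.4283447265625, 309.30828857421875), (13.379159927368164, 98.69699096679688), 82.92625427246094)
t 34.0 pos [660.1 304.4 218.5] rot [-1.7994e+02 -1.2000e-01  1.7276e+02] F [ 0.   0.1 -0.2] w 34.5
turn rz 3.015 rad; then shift [-660.1  304.4  218.5]
```

View pics/w_fin.png

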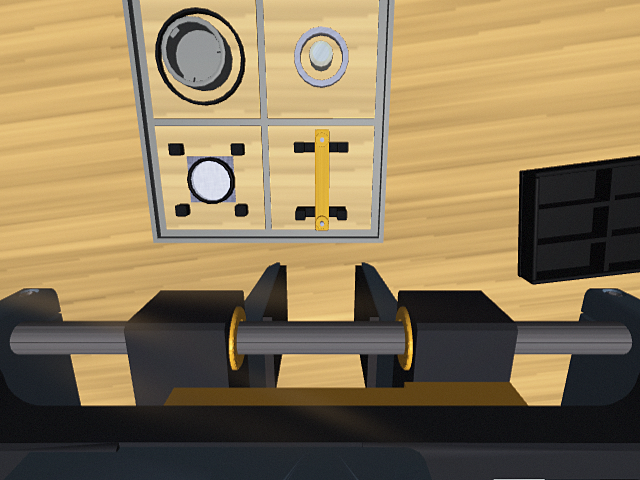

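View pics/s_fin.png

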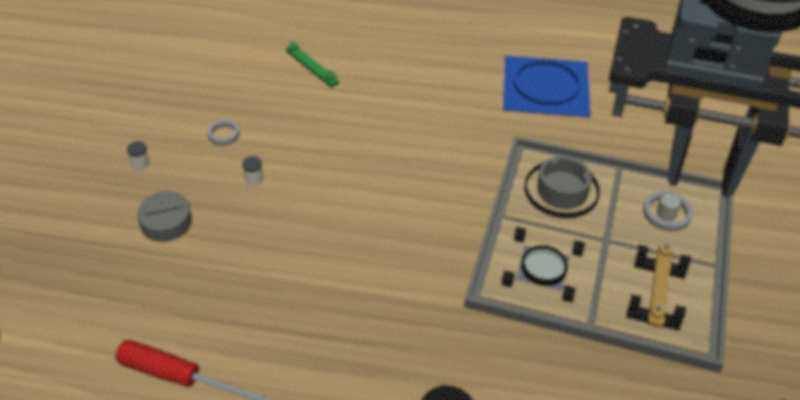

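All four pieces are in place: the cap in the cup, the ring over the post, the filter between the stubs, and the spanner in both forks with its bar top at z=31. The body cap, small ring and look-alikes have not moved, and the gripper is clear.

```bash
python3 -c "
from workcell import job_done
print(job_done())"
```

```text
the job is handed in; nothing more can be done
None
```

I packed the rear cap, step-down ring, UV filter and brass spanner into the caddy in the order asked, left the body cap and small ring untouched, and handed the job in at about 34 s of robot time.

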